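Find the loose mould bolt and hold its cap open

ROBOT

A 7-joint arm with a two-finger parallel gripper is mounted at the origin on a cart in front of the work surface, level with it; the furniture and walls round the work are solid. World frame = base frame: x ahead of the robot, y to its left, z up, the work surface at z = 0. Lengths are in m, angles in rad, forces in N, time in s.
With the tool pointing down it reaches from about 0.425 to 0.825 m from the base axis. Payload 3.6 kg.
Tool frame: the origin (TCP) lies between the finger pads; the fingertips stand 22 mm ahead of it and the grasp point (between the pads) lies 3 mm ahead of it; z points along the fingers, y is the line along which they close (so a half turn about z gives the same grasp; the last joint's range is limited). The gripper opens to 93 mm and grips with 3 to 60 N. Pads are 15 mm wide; open, the fingers measure 128 mm over their backs; the gripper's body (75 mm by 188 mm) begins 65 mm behind the grasp point.
Start: joints at [-1.143, 0.615, -0.013, 1.423, 0.008, 1.103, -0.04], TCP at [0.285, 0.584, 0.241] pointing down, gripper open.
Joint ranges: [-3.12, 3.12], [-0.3, 2.06], [-1.34, 1.32], [0.26, 2.42], [-1.36, 4.5], [0.01, 1.98], [-2.84, 2.84]. Speed limits (rad/s): [2.79, 2.79, 3.14, 3.14, 3.14, 3.14, 3.14].

INTERFACE

Orientations are given as a 3x3 rotation matrix whose columns are the frame's x, y, z axes.
In Python, from bench import robot gives the robot as it stands.
- The arm moves only by the tool servo_tool, never from a script. Its arguments are lists of equal length, an entry for each row: "angular": the turn, a rotation vector about the tool's x, y, z in rad, a list of three; "translation": the shift along the tool's x, y, z in m, a list of three; "grip": the finger opening in m, from 0 to 0.093. A call has 1 to 5 rows; each row is the pose to reach, as a shift and turn from the pose commanded when the call began, along the tool's axes at that moment; what a row does not reach only later rows make up. A row lasts 1/12 s, in which the tool goes at most 41.7 mm and 7.16 degrees, less where a joint would pass 70% of its speed; a pose out of reach is approached as far as the arm can. A call with a gripper value outside its range is refused whole. The fingers move at their own pace and stop on an object; "force" is the grip in N (left out, the last holds). Time passes only in rows, so rows that repeat a pose let the fingers close. It gives the time, the measured TCP pose, the force, the opening and the grip force at its end, in the units of the state.
- robot.read_state(): the state, without advancing time (a new reading comes with each control period).
- robot.grab_frame(name): name is "scene" or "top"; returns a dict with "img" (420x560x3 uint8, red, green, blue), "fovy" (degrees; the focal length in pixels is half the picture's height over the tangent of half this angle, whatever the lens; pixels are square), "cx", "cy" (the principal point, pixels), "view" (4x4, takes a point from world to camera coordinates). Camera axes: x right, y up, looking along -z (the intrinsics and any distortion apply to the point x, -y, -z); pixel columns grow to the right and rows downward; lengths in m; the calibration is good to about 2 mm. A picture is of the moment at which its call begins. There is no depth.
- robot.job_done(): hands the job in; it is judged then, once.
The state is a dict: "time_s": time; "qpos": joint angles; "dq": joint speeds; "effort": joint torques, N m; "tcp_pos": TCP position; "orientation": TCP orientation; "contact_force": force on the tool from outside, world axes, zero at the start; "ft_torque": the same for the moment, N m; "width": finger opening in m; "grip_force": force on a finger pad.
Only numpy, scipy, OpenCV 4.12 (cv2) and the standard library are available. Lean on these libraries where they do the work, as an engineer would, in place of code of your own. Each camera call takes 0.05 s, during which the arm holds its last target. There are 200 camera calls.

TASK

One of the three red-capped bolts on the mould has worked loose. Tap the caps firmly from above, about 10 N, until you find the one whose bolt sinks, then take that cap by its tab and lift it at least 50 degrees open, leaving the caps of the firm bolts shut and the things round the mould alone. Finish while still holding the cap open in the fingers, so that a colleague can get at the bolt; do not let go, as it falls shut.

Things in the scene. Friction and masses are not known exactly. Their poses are not given: they have to be found in the camera images.
- mould: grey steel three-gang mould, fixed to the worktop, 250 mm wide (its y) and 141 mm deep, holding three hardened mortar half-prisms behind a 24 mm high grey foot rail with three capped bolts. Origin on the worktop under the middle bolt; its y axis runs along the row of bolts to the left bolt, x points away from the robot, from the bolts to the mortar prisms; z up. Bolts 80 mm apart. Stands turned by up to 0.25 rad.
- bolt_left (a joint): how far the left bolt (with its cap) has sunk, m: 0 at the start; the loose bolt sinks 7 mm when pushed down with more than about 6 N (10 to 12 N is a good tap) and stays there unless pulled up with over 6 N, a firm one gives less than 1.5 mm. All three look alike.
- cap_left (a joint): opening angle of the left bolt's red cap, rad: 0 shut, 1.6 fully open; hinged at its far side (the prism side), so its near side with the tab swings up and away from the robot. A light spring and its weight (0.04 kg; together under 2 N at the tab) shut it when it is let go.
- cap_left_top (a point): centre of the flat top of the left red cap (33 mm diameter, 53.5 mm above the worktop at the start): the place to tap, straight down
- cap_left_tab (a point): centre of the left cap's red tab, an upright round disc 20 mm in diameter and 9 mm thick along the mould's y, 40 mm in front of the bolt axis and 58 mm above the worktop at the start, joined to the cap by an 8 mm wide tongue. Pinch it across its thickness from above; held so, it can turn between the fingers as the cap swings.
- cap_left_hinge (a point): middle of the left cap's hinge pin, which runs along the mould's y; with the cap shut the tab centre lies 60 mm in front of it (mould -x) and 20 mm higher; the pin sinks with the bolt
- bolt_middle (a joint): how far the middle bolt (with its cap) has sunk, m: 0 at the start; the loose bolt sinks 7 mm when pushed down with more than about 6 N (10 to 12 N is a good tap) and stays there unless pulled up with over 6 N, a firm one gives less than 1.5 mm. All three look alike.
- cap_middle (a joint): opening angle of the middle bolt's red cap, rad: 0 shut, 1.6 fully open; hinged at its far side (the prism side), so its near side with the tab swings up and away from the robot. A light spring and its weight (0.04 kg; together under 2 N at the tab) shut it when it is let go.
- cap_middle_top (a point): centre of the flat top of the middle red cap (33 mm diameter, 53.5 mm above the worktop at the start): the place to tap, straight down
- cap_middle_tab (a point): centre of the middle cap's red tab, an upright round disc 20 mm in diameter and 9 mm thick along the mould's y, 40 mm in front of the bolt axis and 58 mm above the worktop at the start, joined to the cap by an 8 mm wide tongue. Pinch it across its thickness from above; held so, it can turn between the fingers as the cap swings.
- cap_middle_hinge (a point): middle of the middle cap's hinge pin, which runs along the mould's y; with the cap shut the tab centre lies 60 mm in front of it (mould -x) and 20 mm higher; the pin sinks with the bolt
- bolt_right (a joint): how far the right bolt (with its cap) has sunk, m: 0 at the start; the loose bolt sinks 7 mm when pushed down with more than about 6 N (10 to 12 N is a good tap) and stays there unless pulled up with over 6 N, a firm one gives less than 1.5 mm. All three look alike.
- cap_right (a joint): opening angle of the right bolt's red cap, rad: 0 shut, 1.6 fully open; hinged at its far side (the prism side), so its near side with the tab swings up and away from the robot. A light spring and its weight (0.04 kg; together under 2 N at the tab) shut it when it is let go.
- cap_right_top (a point): centre of the flat top of the right red cap (33 mm diameter, 53.5 mm above the worktop at the start): the place to tap, straight down
- cap_right_tab (a point): centre of the right cap's red tab, an upright round disc 20 mm in diameter and 9 mm thick along the mould's y, 40 mm in front of the bolt axis and 58 mm above the worktop at the start, joined to the cap by an 8 mm wide tongue. Pinch it across its thickness from above; held so, it can turn between the fingers as the cap swings.
- cap_right_hinge (a point): middle of the right cap's hinge pin, which runs along the mould's y; with the cap shut the tab centre lies 60 mm in front of it (mould -x) and 20 mm higher; the pin sinks with the bolt
- screwdriver_mid (a point): red-handled screwdriver, 175 mm long, 27 mm thick, lying to the right of the mould, about along x; its centre. Bystander, leave it alone.
- tin_mid (a point): white round lidded sample tin, 64 mm wide, 40 mm high, right of the screwdriver; its centre. Bystander, leave it alone.
- marker_mid (a point): white marker pen with black cap, 131 mm long, 16 mm thick, lying left of the mould; its centre. Bystander, leave it alone.
- vial_mid (a point): small vial with a green cap, 23 mm wide, 62 mm high, standing left of the mould; its centre. Bystander, leave it alone.

How it is judged:
On the way:
1. the loose bolt has been found: tapped down by more than 4 mm, all caps still shut (value of joint any of bolt_left, bolt_middle, bolt_right above 0.004 m and value of joint each of cap_left, cap_middle, cap_right below 0.2 rad), for 0.2 s.
At the end, for the whole second after the job is handed in: The loose bolt is still sunk by more than 4 mm, its cap is held more than 0.8 rad (46 degrees) open and still (under 0.3 rad/s), in contact with the fingers (over 0.2 N), and the other two caps are shut (under 0.15 rad) (((value of joint bolt_left above 0.004 m and value of joint cap_left above 0.8 rad and contact force between the fingers and cap_left above 0.2 N and velocity of joint cap_left between -0.3 and 0.3 rad/s and value of joint each of cap_middle, cap_right below 0.15 rad) or (value of joint bolt_middle above 0.004 m and value of joint cap_middle above 0.8 rad and contact force between the fingers and cap_middle above 0.2 N and velocity of joint cap_middle between -0.3 and 0.3 rad/s and value of joint each of cap_left, cap_right below 0.15 rad) or (value of joint bolt_right above 0.004 m and value of joint cap_right above 0.8 rad and contact force between the fingers and cap_right above 0.2 N and velocity of joint cap_right between -0.3 and 0.3 rad/s and value of joint each of cap_left, cap_middle below 0.15 rad))); the arm keeps its last pose, push and grip.
It fails at once if a cap is opened (over 0.3 rad) whose bolt has not been tapped down (under 3 mm) ((value of joint cap_left above 0.3 rad and value of joint bolt_left below 0.003 m) or (value of joint cap_middle above 0.3 rad and value of joint bolt_middle below 0.003 m) or (value of joint cap_right above 0.3 rad and value of joint bolt_right below 0.003 m)).
It fails at once if a bystander (screwdriver, tin, marker, vial) is moved by more than 30 mm (distance of any of screwdriver_mid, tin_mid, marker_mid, vial_mid from where it was at the start of the episode above 0.03 m).
It also fails if it takes over 48 s, if anything falls off the work surface, if the arm or the gripper's body presses on something with over 40 N, if the wrist force passes 120 N, or if a joint passes its speed limit or range.

## Working session

There is one attempt and no reset: what is moved stays moved. The work goes in short steps, Python scripts to look and compute and a tool call to move; the robot and the scene stay as the last step left them, time stands still between calls to the robot, and variables do not carry over. Pictures are saved under pics/ and viewed, at most 10 in all, crops included, and the job is handed in when it is done.

Besides the shell and the picture viewer there is one more tool, called in YAML: its name, and indented under it one key for each argument. servo_tool: Moves the arm, as the interface text tells. Its arguments: {"type":"object","properties":{"angular":{"type":"array"},"translation":{"type":"array"},"grip":{"type":"array"},"force":{"type":"number"}},"required":["angular","translation","grip"]}

```bash
ls; mkdir -p pics; cat > h.py <<'E'
import numpy as np, cv2
from bench import robot
def cam(n):
    f=robot.grab_frame(n); f['f']=210/np.tan(np.radians(f['fovy'])/2); return f
def ray(f,u,v):
    V=np.array(f['view']); d=np.array([(u-f['cx'])/f['f'],-(v-f['cy'])/f['f'],-1.])
    R=V[:3,:3]; return -R.T@V[:3,3], R.T@d
def onz(f,u,v,z):
    o,d=ray(f,u,v); return o+d*(z-o[2])/d[2]
def proj(f,p):
    c=np.array(f['view'])[:3,:3]@p+np.array(f['view'])[:3,3]
    return f['cx']+f['f']*c[0]/-c[2], f['cy']-f['f']*c[1]/-c[2]
E
python3 - <<'E'
from h import *
for n in('top','scene'):
    f=cam(n); cv2.imwrite(f'pics/{n}0.png',f['img'][...,::-1])
    print(n,[k for k in f],f['fovy'],f['cx'],f['cy'],np.round(f['view'],3).tolist())
    h=cv2.cvtColor(f['img'],cv2.COLOR_RGB2HSV)
    m=(((h[...,0]<8)|(h[...,0]>172))&(h[...,1]>130)&(h[...,2]>60)).astype('uint8')
    c,l,s,ce=cv2.connectedComponentsWithStats(m)
    for i in range(1,c):
        if s[i,4]>30: print(s[i].tolist(),ce[i].round(1),onz(f,*ce[i],.0535).round(4))
print(robot.read_state())
E
```

```text
pics
top ['img', 'fovy', 'cx', 'cy', 'view', 'f'] 50.81621462672715 283.26061414906775 210.35433404471829 [[0.217, -0.976, 0.004, -0.131], [0.956, 0.214, 0.201, -0.542], [-0.197, -0.039, 0.98, -0.832], [0.0, 0.0, 0.0, 1.0]]
[235, 97, 7, 9, 42] [238.2 100.9] [0.7679 0.1352 0.0535]
[256, 102, 18, 18, 143] [263.8 110.7] [0.7581 0.0772 0.0535]
[275, 109, 19, 18, 130] [284.4 118.1] [0.7514 0.0311 0.0535]
[246, 210, 18, 32, 283] [254.7 222.6] [0.5207 0.0408 0.0535]
[285, 222, 17, 33, 284] [292.3 234.9] [ 0.513  -0.038   0.0535]
[324, 234, 16, 34, 290] [330.5 247.5] [ 0.5046 -0.1172  0.0535]
[360, 252, 21, 45, 545] [370.2 275. ] [ 0.4687 -0.2035  0.0535]
scene ['img', 'fovy', 'cx', 'cy', 'view', 'f'] 45.686906185247054 283.11392960982954 207.40219242702304 [[0.609, -0.793, -0.015, -0.356], [0.382, 0.277, 0.881, -0.268], [-0.695, -0.543, 0.472, -0.934], [0.0, 0.0, 0.0, 1.0]]
[554, 142, 6, 21, 61] [557.5 154.1] [ 1.3881 -0.4968  0.0535]
[293, 170, 11, 9, 37] [297.7 174.1] [0.7752 0.0904 0.0535]
[243, 209, 22, 11, 175] [255.1 214.1] [0.5101 0.0328 0.0535]
[266, 219, 22, 12, 173] [277.9 224.5] 
[... 270 characters left out ...]
-0.04040715]), 'dq': array([-0.00039741, -0.0026677 , -0.00126234, -0.0047432 ,  0.0001238 ,
       -0.00081392,  0.00130951]), 'effort': array([ 8.49461194e-04, -4.60038972e+01,  2.09772242e-01, -1.66242868e+01,
       -6.12376397e-02,  1.69453444e-02,  9.43680129e-05]), 'tcp_pos': array([0.28524935, 0.58331988, 0.23959509]), 'orientation': array([[-8.98346101e-01,  4.39287240e-01, -1.00209150e-03],
       [ 4.39288382e-01,  8.98343669e-01, -2.09049044e-03],
       [-1.81032242e-05, -2.31819109e-03, -9.99997313e-01]]), 'contact_force': array([-0.07312555,  0.05896849,  0.2222425 ]), 'ft_torque': array([-0.00359217, -0.00914166, -0.02557388]), 'grip_force': 0.0, 'width': 0.09327602057529233}
```

```bash
python3 - <<'E'
import cv2
a=cv2.imread('pics/top0.png')
cv2.imwrite('pics/topc.png',cv2.resize(a[140:340,170:437],None,fx=3,fy=3,interpolation=cv2.INTER_CUBIC)[:600,:800])
E
```

```text
(no output)
```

View pics/top0.png

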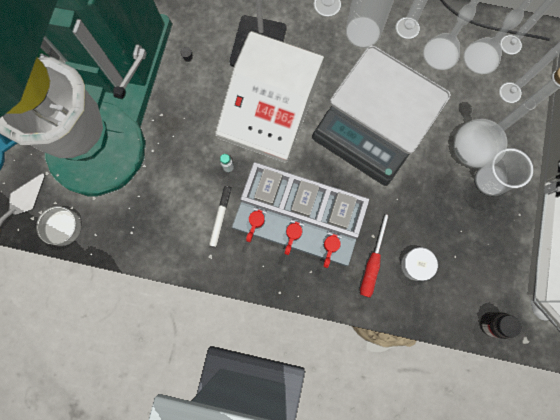

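View pics/topc.png

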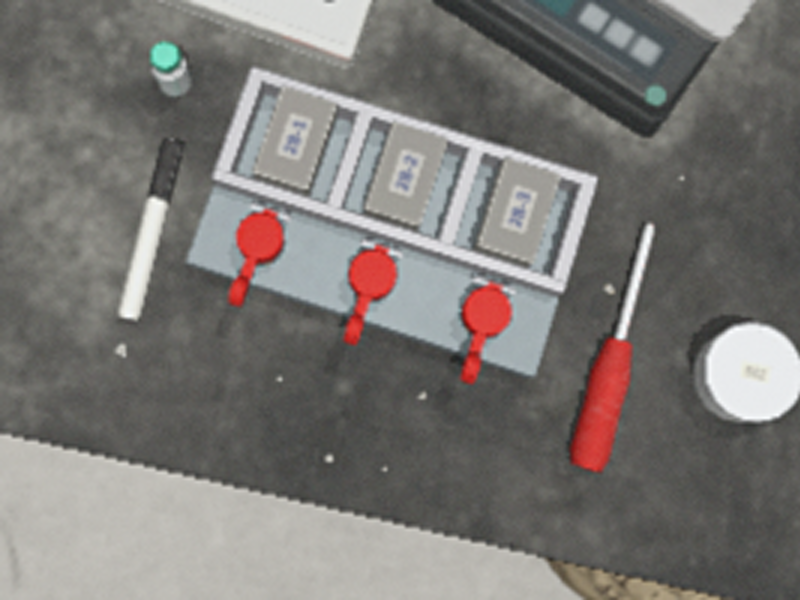

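View pics/scene0.png

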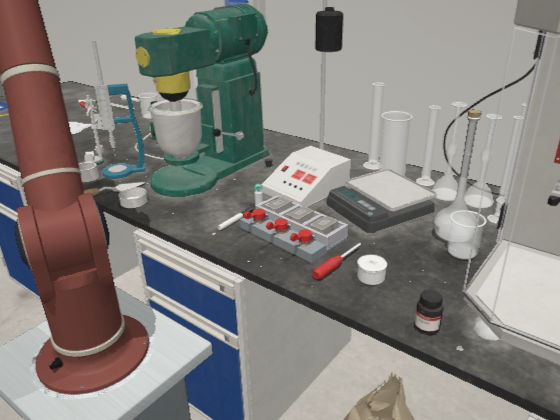

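The top view shows the red caps at about (257,219), (294,231) and (332,243), with their tabs towards the lower left of each. The screwdriver is at (370,275), the marker at (220,217) and the vial at (226,162). Next I refine the cap centres.

```bash
cat >> h.py <<'E'
def mask(f):
    h=cv2.cvtColor(cv2.resize(f['img'],None,fx=4,fy=4,interpolation=cv2.INTER_CUBIC),cv2.COLOR_RGB2HSV)
    return (((h[...,0]<8)|(h[...,0]>172))&(h[...,1]>130)&(h[...,2]>60)).astype('uint8')
def goto(p,yaw=None):
    "shift/turn in tool axes to put TCP at p"
    s=robot.read_state(); R=np.array(s['orientation'])
    print('t',s['time_s'].__round__(2),'d tool',(R.T@(np.array(p)-s['tcp_pos'])).round(4))
E
python3 - <<'E'
from h import *
f=cam('top'); m=mask(f)
C=[];T=[]
for x,y in((257,219),(294,231),(332,243)):
    sub=np.zeros_like(m); sub[(y-15)*4:(y+28)*4,(x-18)*4:(x+18)*4]=m[(y-15)*4:(y+28)*4,(x-18)*4:(x+18)*4]
    d=cv2.distanceTransform(sub,cv2.DIST_L2,5); v,u=[q.mean() for q in np.where(d>d.max()-.4)]
    u=(u+.5)/4-.5; v=(v+.5)/4-.5
    # tab: lowest 6 px block
    rr,cc=np.where(sub); k=rr>rr.max()-28
    tu,tv=cc[k].mean()/4-.4,rr[k].mean()/4-.4
    p=onz(f,u,v,.052);t=onz(f,tu,tv,.060);C.append(p);T.append(t)
    print('px',round(u,1),round(v,1),'r mm',d.max()/4*1.8,p.round(4),'tab',(round(tu,1),round(tv,1)),t.round(4),np.linalg.norm((t-p)[:2]).round(4))
C=np.array(C);T=np.array(T);print(np.linalg.norm(np.diff(C,axis=0),axis=1))
d=C[0]-C[2];print('yaw',np.arctan2(-d[0],d[1]), 'tabrow',np.arctan2(-(T[0]-T[2])[0],(T[0]-T[2])[1]),[np.arctan2(-(t-c)[1],-(t-c)[0]).round(3) for c,t in zip(C,T)])
for c in C: goto([*c[:2],.12])
E
```

```text
px 256.1 218.6 r mm 13.751863 [0.5295 0.04   0.052 ] tab (np.float64(248.7), np.float64(237.9)) [0.4873 0.0446 0.06  ] 0.0424
px 293.7 230.9 r mm 13.8404665 [ 0.5215 -0.039   0.052 ] tab (np.float64(287.2), np.float64(250.7)) [ 0.4791 -0.0349  0.06  ] 0.0425
px 331.7 243.6 r mm 13.8404665 [ 0.513  -0.1179  0.052 ] tab (np.float64(326.2), np.float64(263.7)) [ 0.4709 -0.1146  0.06  ] 0.0422
[0.07941797 0.07939154]
yaw -0.1038469474074814 tabrow -0.10260885692527162 [np.float64(-0.11), np.float64(-0.097), np.float64(-0.08)]
t 0.15 d tool [-0.4581 -0.3807  0.1205]
t 0.15 d tool [-0.4856 -0.4552  0.1206]
t 0.15 d tool [-0.5127 -0.5298  0.1208]
```

servo_tool:
  angular:
    - [0,0,0]
    - [0,0,0]
    - [0,0,0]
    - [0,0,0]
    - [0,0,0]
  translation:
    - [-0.03,-0.025,0]
    - [-0.06,-0.05,0]
    - [-0.09,-0.075,0]
    - [-0.12,-0.1,0]
    - [-0.15,-0.125,0]
  grip: [0,0,0,0,0]
  force: 20

```text
time_s: 0.57
tcp_pos: [0.3657, 0.4038, 0.2404]
orientation: [[-0.899, 0.439, -0.0], [0.439, 0.899, -0.001], [-0.0, -0.001, -1.0]]
contact_force: [1.2, -0.4, -0.3]
width: 0.0641
grip_force: 0.0
```

servo_tool:
  angular:
    - [0,0,0]
    - [0,0,0]
    - [0,0,0]
    - [0,0,0]
    - [0,0,0]
  translation:
    - [-0.03,-0.025,0]
    - [-0.06,-0.05,0]
    - [-0.09,-0.075,0]
    - [-0.12,-0.1,0]
    - [-0.15,-0.125,0]
  grip: [0,0,0,0,0]

```text
time_s: 0.98
tcp_pos: [0.4455, 0.2257, 0.2406]
orientation: [[-0.898, 0.439, -0.0], [0.439, 0.898, -0.0], [0.0, -0.0, -1.0]]
contact_force: [1.3, 0.9, 0.1]
width: 0.0308
grip_force: 0.0
```

servo_tool:
  angular:
    - [0,0,0]
    - [0,0,0]
    - [0,0,0]
    - [0,0,0]
    - [0,0,0]
  translation:
    - [-0.03,-0.025,0.02]
    - [-0.06,-0.05,0.04]
    - [-0.09,-0.075,0.06]
    - [-0.12,-0.1,0.08]
    - [-0.158,-0.13,0.1]
  grip: [0,0,0,0,0]

```text
time_s: 1.4
tcp_pos: [0.5221, 0.0561, 0.1471]
orientation: [[-0.899, 0.439, -0.001], [0.439, 0.899, 0.0], [0.001, -0.001, -1.0]]
contact_force: [0.4, -0.5, 1.2]
width: 0.001
grip_force: 0.0
```

servo_tool:
  angular:
    - [0,0,-0.12]
    - [0,0,-0.24]
    - [0,0,-0.352]
    - [0,0,-0.352]
  translation:
    - [0,0,0]
    - [0,0,0]
    - [0,0,0]
    - [0,0,0]
  grip: [0,0,0,0]

```text
time_s: 1.73
tcp_pos: [0.5222, 0.057, 0.1479]
orientation: [[-0.995, 0.102, -0.001], [0.102, 0.995, 0.0], [0.001, 0.0, -1.0]]
contact_force: [-0.7, -0.5, -0.4]
width: 0.0001
grip_force: 0.0
```

```bash
python3 - <<'E'
from h import *
goto([.529,.040,.085]); s=robot.read_state();print(s['tcp_pos'],s['orientation'].round(3).tolist(),s['contact_force'],s['width'])
E
```

```text
t 1.73 d tool [-0.0085 -0.0162  0.0629]
[0.52221953 0.05695561 0.14789082] [[-0.995, 0.102, -0.001], [0.102, 0.995, 0.0], [0.001, 0.0, -1.0]] [-0.69701468 -0.47733301 -0.43324238] 9.612902648971485e-05
```

servo_tool:
  angular:
    - [0,0,0]
    - [0,0,0]
    - [0,0,0]
    - [0,0,0]
  translation:
    - [-0.0085,-0.016,0.03]
    - [-0.0085,-0.016,0.055]
    - [-0.0085,-0.016,0.065]
    - [-0.0085,-0.016,0.065]
  grip: [0,0,0,0]

```text
time_s: 2.07
tcp_pos: [0.5272, 0.0409, 0.0811]
orientation: [[-0.995, 0.104, -0.006], [0.104, 0.995, -0.0], [0.006, -0.001, -1.0]]
contact_force: [-0.1, 0.9, -0.6]
width: 0.0005
grip_force: 0.0
```

servo_tool:
  angular:
    - [0,0,0]
    - [0,0,0]
    - [0,0,0]
    - [0,0,0]
    - [0,0,0]
  translation:
    - [0,0,0.002]
    - [0,0,0.004]
    - [0,0,0.006]
    - [0,0,0.008]
    - [0,0,0.009]
  grip: [0,0,0,0,0]

```text
time_s: 2.48
tcp_pos: [0.5297, 0.0412, 0.0752]
orientation: [[-0.995, 0.102, 0.002], [0.102, 0.995, 0.0], [-0.002, 0.001, -1.0]]
contact_force: [-2.4, -0.5, 6.7]
width: 0.0
grip_force: 3.7
```

servo_tool:
  angular:
    - [0,0,0]
    - [0,0,0]
    - [0,0,0]
  translation:
    - [0,0,0.001]
    - [0,0,0.002]
    - [0,0,0.002]
  grip: [0,0,0]

```text
time_s: 2.73
tcp_pos: [0.5297, 0.0412, 0.0749]
orientation: [[-0.995, 0.103, 0.002], [0.103, 0.995, 0.0], [-0.002, 0.001, -1.0]]
contact_force: [-3.5, -0.1, 15.0]
width: 0.0007
grip_force: 7.6
```

Left is firm (15 N, no sink). On to the middle.

servo_tool:
  angular:
    - [0,0,0]
    - [0,0,0]
    - [0,0,0]
    - [0,0,0]
    - [0,0,0]
  translation:
    - [0,0,-0.03]
    - [0,-0.04,-0.03]
    - [0,-0.08,-0.03]
    - [0,-0.08,-0.01]
    - [0,-0.08,-0.01]
  grip: [0,0,0,0,0]

```text
time_s: 3.15
tcp_pos: [0.5192, -0.0426, 0.0809]
orientation: [[-0.994, 0.109, -0.004], [0.109, 0.994, -0.002], [0.003, -0.002, -1.0]]
contact_force: [-1.2, 0.4, 0.2]
width: 0.0002
grip_force: 0.0
```

servo_tool:
  angular:
    - [0,0,0]
    - [0,0,0]
    - [0,0,0]
    - [0,0,0]
    - [0,0,0]
  translation:
    - [0,0,0.003]
    - [0,0,0.006]
    - [0,0,0.008]
    - [0,0,0.0095]
    - [0,0,0.0095]
  grip: [0,0,0,0,0]

```text
time_s: 3.57
tcp_pos: [0.5214, -0.037, 0.0749]
orientation: [[-0.995, 0.1, 0.001], [0.1, 0.995, 0.001], [-0.001, 0.001, -1.0]]
contact_force: [-2.4, 0.2, 12.4]
width: 0.0007
grip_force: 6.3
```

Middle is firm too (12 N). Right next.

servo_tool:
  angular:
    - [0,0,0]
    - [0,0,0]
    - [0,0,0]
    - [0,0,0]
    - [0,0,0]
  translation:
    - [0,0,-0.03]
    - [0,-0.04,-0.03]
    - [0,-0.08,-0.03]
    - [0,-0.08,-0.01]
    - [0,-0.08,-0.01]
  grip: [0,0,0,0,0]

```text
time_s: 3.98
tcp_pos: [0.5113, -0.1205, 0.0814]
orientation: [[-0.994, 0.107, -0.003], [0.107, 0.994, -0.001], [0.003, -0.001, -1.0]]
contact_force: [0.0, 0.8, -0.5]
width: 0.0007
grip_force: 0.0
```

servo_tool:
  angular:
    - [0,0,0]
    - [0,0,0]
    - [0,0,0]
    - [0,0,0]
    - [0,0,0]
  translation:
    - [0,0,0.003]
    - [0,0,0.006]
    - [0,0,0.008]
    - [0,0,0.0095]
    - [0,0,0.0095]
  grip: [0,0,0,0,0]

```text
time_s: 4.4
tcp_pos: [0.5135, -0.1162, 0.0738]
orientation: [[-0.995, 0.1, 0.001], [0.1, 0.995, 0.001], [-0.001, 0.002, -1.0]]
contact_force: [0.2, 1.6, 2.7]
width: 0.0006
grip_force: 1.2
```

servo_tool:
  angular:
    - [0,0,0]
    - [0,0,0]
    - [0,0,0]
    - [0,0,0]
    - [0,0,0]
  translation:
    - [0,0,0.002]
    - [0,0,0.004]
    - [0,0,0.006]
    - [0,0,0.007]
    - [0,0,0.007]
  grip: [0,0,0,0,0]

```text
time_s: 4.82
tcp_pos: [0.5135, -0.1164, 0.0684]
orientation: [[-0.995, 0.101, 0.002], [0.101, 0.995, 0.002], [-0.001, 0.002, -1.0]]
contact_force: [-3.3, 4.0, 16.4]
width: 0.0006
grip_force: 7.9
```

Right bolt sank about 7 mm, so it is the loose one. Lift and open over its tab.

servo_tool:
  angular:
    - [0,0,0]
    - [0,0,0]
    - [0,0,0]
    - [0,0,0]
    - [0,0,0]
  translation:
    - [0,0,-0.04]
    - [0.02,0,-0.06]
    - [0.04,0,-0.06]
    - [0.04,0,-0.06]
    - [0.04,0,-0.06]
  grip: [0,0,0.04,0.04,0.04]

```text
time_s: 5.23
tcp_pos: [0.4724, -0.1147, 0.1264]
orientation: [[-0.995, 0.103, -0.0], [0.103, 0.995, -0.001], [0.0, -0.001, -1.0]]
contact_force: [-0.2, 1.0, -0.9]
width: 0.0159
grip_force: 0.0
```

```bash
python3 - <<'E'
from h import *
goto([.473,-.114,.059]); s=robot.read_state();print(s['tcp_pos'],s['orientation'].round(3).tolist(),s['width'])
f=cam('scene');a=f['img'][170:290,220:380,::-1]
cv2.imwrite('pics/s1.png',cv2.resize(a,None,fx=5,fy=5,interpolation=cv2.INTER_CUBIC))
print('tab exp px crop',(np.array(proj(f,np.array([.473,-.114,.051])))-[220,170])*5)
E
```

```text
t 5.23 d tool [-0.0005  0.0008  0.0674]
[ 0.47242667 -0.11465284  0.12642098] [[-0.995, 0.103, -0.0], [0.103, 0.995, -0.001], [0.0, -0.001, -1.0]] 0.015902058236983027
tab exp px crop [361.64249275 344.35473759]
```

View pics/s1.png

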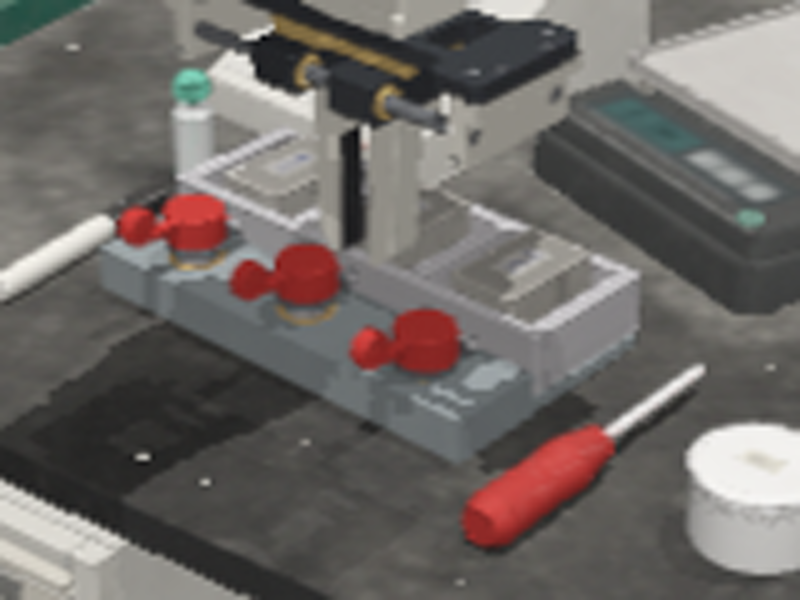

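The picture shows the right cap lower than the others (bolt gone down) and its tab at crop (370,349), against (362,344) expected, so 3–4 mm off. The fingers hang above it. Now open, descend and close.

servo_tool:
  angular:
    - [0,0,0]
    - [0,0,0]
    - [0,0,0]
    - [0,0,0]
    - [0,0,0]
  translation:
    - [0,0,0]
    - [0,0,0]
    - [0,-0.001,0.03]
    - [0,-0.001,0.06]
    - [0,-0.001,0.068]
  grip: [0.045,0.045,0.045,0.045,0.045]

```text
time_s: 5.7
tcp_pos: [0.4713, -0.1149, 0.0549]
orientation: [[-0.995, 0.102, -0.006], [0.102, 0.995, 0.001], [0.006, 0.001, -1.0]]
contact_force: [-0.2, -0.1, -0.9]
width: 0.0449
grip_force: 0.0
```

servo_tool:
  angular:
    - [0,0,0]
    - [0,0,0]
    - [0,0,0]
    - [0,0,0]
    - [0,0,0]
  translation:
    - [0,0,0]
    - [0,0,0]
    - [0,0,0]
    - [0,0,0]
    - [0,0,0]
  grip: [0.03,0.02,0.014,0.01,0.0]
  force: 8

```text
time_s: 6.12
tcp_pos: [0.4737, -0.1155, 0.0595]
orientation: [[-0.995, 0.103, 0.002], [0.103, 0.995, -0.001], [-0.002, -0.0, -1.0]]
contact_force: [-0.6, -0.7, -0.4]
width: 0.0163
grip_force: 0.0
```

servo_tool:
  angular:
    - [0,0,0]
    - [0,0,0]
    - [0,0,0]
  translation:
    - [0,0,0]
    - [0,0,0]
    - [0,0,0]
  grip: [0.0,0.0,0.0]

```text
time_s: 6.37
tcp_pos: [0.4734, -0.1149, 0.0589]
orientation: [[-0.995, 0.102, 0.001], [0.102, 0.995, 0.0], [-0.001, 0.0, -1.0]]
contact_force: [0.0, 1.4, 2.6]
width: 0.009
grip_force: 8.0
```

```bash
python3 - <<'E'
from h import *
s=robot.read_state();print(s['tcp_pos'],s['width'],s['grip_force'],s['contact_force'],s['ft_torque'])
# arc rows: opening a, shift in tool axes (x=-mould x, z=down)
for a in range(0,66,5):
    b=np.radians(a); c,n=np.cos(b),np.sin(b)
    x,z=-60*c+20*n,60*n+20*c
    print(a,round(-(x+60),1),round(-(z-20),1))
E
```

```text
[ 0.47338072 -0.1148508   0.0589476 ] 0.008957759576017502 7.999100983142853 [0.01642306 1.36461436 2.62225751] [ 0.31080607 -0.04312303 -0.00722617]
0 -0.0 -0.0
5 -2.0 -5.2
10 -4.4 -10.1
15 -7.2 -14.8
20 -10.5 -19.3
25 -14.1 -23.5
30 -18.0 -27.3
35 -22.3 -30.8
40 -26.9 -33.9
45 -31.7 -36.6
50 -36.8 -38.8
55 -42.0 -40.6
60 -47.3 -42.0
65 -52.8 -42.8
```

Gripped at 9 mm. Swing slowly along the arc.

servo_tool:
  angular:
    - [0,0,0]
    - [0,0,0]
    - [0,0,0]
    - [0,0,0]
    - [0,0,0]
  translation:
    - [-0.001,0,-0.0026]
    - [-0.002,0,-0.0052]
    - [-0.0032,0,-0.0077]
    - [-0.0044,0,-0.0101]
    - [-0.0044,0,-0.0101]
  grip: [0,0,0,0,0]

```text
time_s: 6.78
tcp_pos: [0.4772, -0.1153, 0.0687]
orientation: [[-0.995, 0.102, -0.0], [0.102, 0.995, 0.0], [0.0, 0.0, -1.0]]
contact_force: [-0.9, 2.3, -1.1]
width: 0.0087
grip_force: 8.0
```

servo_tool:
  angular:
    - [0,0,0]
    - [0,0,0]
    - [0,0,0]
    - [0,0,0]
    - [0,0,0]
  translation:
    - [-0.0014,0,-0.0024]
    - [-0.0028,0,-0.0047]
    - [-0.0044,0,-0.007]
    - [-0.0061,0,-0.0092]
    - [-0.0097,0,-0.0134]
  grip: [0,0,0,0,0]

```text
time_s: 7.2
tcp_pos: [0.4861, -0.1163, 0.0817]
orientation: [[-0.995, 0.102, -0.002], [0.102, 0.995, 0.001], [0.002, 0.0, -1.0]]
contact_force: [-0.2, 3.5, -1.4]
width: 0.0093
grip_force: 8.0
```

servo_tool:
  angular:
    - [0,0,0]
    - [0,0,0]
    - [0,0,0]
    - [0,0,0]
    - [0,0,0]
  translation:
    - [-0.0019,0,-0.0019]
    - [-0.0039,0,-0.0038]
    - [-0.006,0,-0.0056]
    - [-0.0082,0,-0.0073]
    - [-0.0082,0,-0.0073]
  grip: [0,0,0,0,0]

```text
time_s: 7.62
tcp_pos: [0.4951, -0.1173, 0.0895]
orientation: [[-0.995, 0.102, -0.0], [0.102, 0.995, 0.0], [0.0, 0.0, -1.0]]
contact_force: [-2.2, 3.4, 1.4]
width: 0.0091
grip_force: 8.0
```

servo_tool:
  angular:
    - [0,0,0]
    - [0,0,0]
    - [0,0,0]
    - [0,0,0]
    - [0,0,0]
  translation:
    - [-0.0023,0,-0.0016]
    - [-0.0046,0,-0.0031]
    - [-0.007,0,-0.0045]
    - [-0.0094,0,-0.0058]
    - [-0.0094,0,-0.0058]
  grip: [0,0,0,0,0]

```text
time_s: 8.03
tcp_pos: [0.5052, -0.1184, 0.0953]
orientation: [[-0.995, 0.102, 0.001], [0.102, 0.995, 0.0], [-0.001, 0.0, -1.0]]
contact_force: [-2.0, 4.1, 1.4]
width: 0.0092
grip_force: 8.0
```

servo_tool:
  angular:
    - [0,0,0]
    - [0,0,0]
    - [0,0,0]
    - [0,0,0]
    - [0,0,0]
  translation:
    - [-0.0025,0,-0.0012]
    - [-0.0051,0,-0.0022]
    - [-0.0077,0,-0.0032]
    - [-0.0103,0,-0.004]
    - [-0.0103,0,-0.004]
  grip: [0,0,0,0,0]

```text
time_s: 8.45
tcp_pos: [0.5157, -0.1195, 0.0992]
orientation: [[-0.995, 0.102, 0.002], [0.102, 0.995, -0.0], [-0.002, 0.0, -1.0]]
contact_force: [-1.1, 4.1, 1.9]
width: 0.0088
grip_force: 8.0
```

servo_tool:
  angular:
    - [0,0,0]
    - [0,0,0]
    - [0,0,0]
    - [0,0,0]
    - [0,0,0]
  translation:
    - [-0.0026,0,-0.0008]
    - [-0.0053,0,-0.0014]
    - [-0.0053,0,-0.0014]
    - [-0.0053,0,-0.0014]
    - [-0.0053,0,-0.0014]
  grip: [0,0,0,0,0]

```text
time_s: 8.87
tcp_pos: [0.5206, -0.1201, 0.1005]
orientation: [[-0.995, 0.103, 0.002], [0.103, 0.995, -0.0], [-0.002, 0.0, -1.0]]
contact_force: [-1.0, 5.1, 1.0]
width: 0.0093
grip_force: 8.0
```

```bash
python3 - <<'E'
from h import *
s=robot.read_state();print(s['tcp_pos'],s['width'],s['grip_force'],s['contact_force'])
f=cam('scene');a=f['img'][170:290,220:380,::-1]
cv2.imwrite('pics/s2.png',cv2.resize(a,None,fx=5,fy=5,interpolation=cv2.INTER_CUBIC))
E
```

```text
[ 0.52055423 -0.12005529  0.10047915] 0.009273448062963617 8.000076413154602 [-0.99582334  5.11437382  1.00320895]
```

View pics/s2.png

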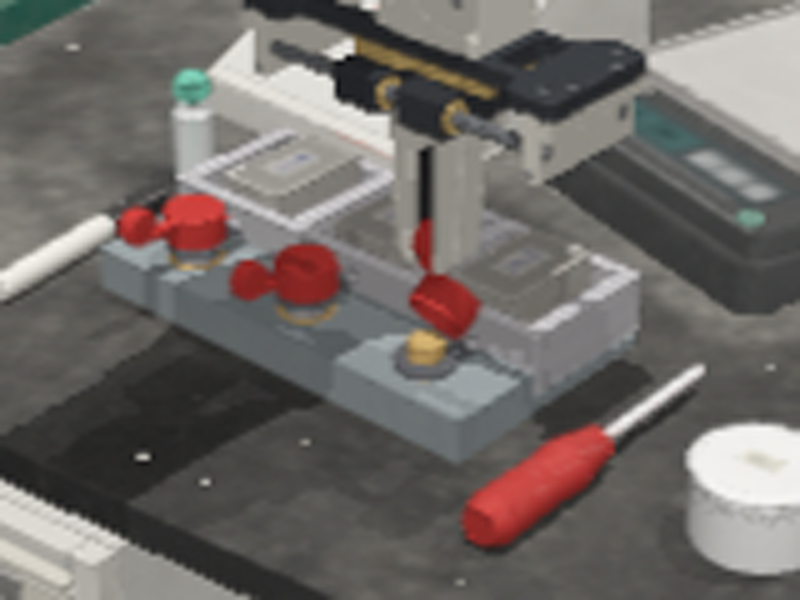

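The right cap is held open by its tab at about (425,250), and the bolt head is bare at (427,350). The other two caps are shut and the surroundings are unmoved. The tool has travelled 47 mm forward and 42 mm up, which fits 60 degrees with the bolt still down.

```bash
python3 -c "
from bench import robot
print(robot.job_done())"
```

```text
the job is handed in; nothing more can be done
None
```

The right bolt was the loose one: it sank about 7 mm when tapped. I handed the job in with its cap held about 60 degrees open in the fingers, the left and middle caps shut and the things round the mould unmoved; no verdict was returned.

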